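# Make up two hardness-test kits

### The arm

A 6-joint arm with a two-finger parallel gripper is mounted at the origin on the work surface. World frame = base frame: x ahead of the robot, y to its left, z up, the work surface at z = 0. Lengths are in mm, angles in rad, forces in N, time in s.
With the tool pointing down it reaches from about 250 to 775 mm from the base axis. Payload 8.9 kg.
Tool frame: the origin (TCP) lies midway between the tips of the shut fingers; the grasp point (between the pads) lies 19 mm behind it; z points along the fingers, y is the line along which they close (so a half turn about z gives the same grasp; the last joint's range is limited). The gripper opens to 85 mm and grips with 20 to 120 N. Pads are 22 mm wide; open, the fingers measure 114 mm over their backs; the gripper's body (76 mm by 85 mm) begins 54 mm behind the grasp point. The pads swing forward as they close: fully open they stand 13 mm farther back than shut.
Start: joints at [-1.329, 0.291, -0.153, 1.127, 0, 1.431], TCP at [195.125, -487.391, 231.305] pointing down, gripper open.
Joint ranges: [-2.52, 2.52], [-0.91, 1.74], [-1.3, 1.37], [-1.96, 2.02], [-1.52, 1.47], [-3.14, 3.14]. Speed limits (rad/s): [2.22, 2.22, 2.79, 3.14, 3.14, 3.14].

### API

Orientations are given as a unit quaternion [w, x, y, z].
In Python, from station import robot, hand, vision, hand_in gives the robot as it stands. Calls block until the motion is done:
- robot.reach(position, orientation): joint-space move of the TCP to a pose.
- robot.move_straight(position, rot=None, vel=150, until_force=None): straight line of the TCP; rot=None keeps the orientation; vel is the mean speed in mm/s. With until_force (N) it stops when the force on the tool has changed by that much, and returns True; else False.
- robot.set_joints(angles): joint-space move.
- hand.set_gripper(opening, force=None): finger opening in mm; force is the grip in N (None keeps the last); returns when the fingers have stopped.
- robot.dwell(seconds).
- robot.inverse_kinematics(position, orientation): joint angles nearest the present ones, or None.
- vision.capture(name): name is "scene" or "top" or "wrist"; returns a dict with "img" (384x512x3 uint8, red, green, blue), "camera_matrix" (3x3 intrinsics, pixels), "position" and "orientation" of the camera in the world; the wrist camera has in their place "hand_eye" (4x4, takes a point from camera to tool coordinates, whose origin is the TCP and whose axes are the flange's). Camera axes: x right, y up, looking along -z (the intrinsics and any distortion apply to the point x, -y, -z); pixel columns grow to the right and rows downward; lengths in mm; the calibration is good to about 2 mm. A picture is of the moment at which its call begins: read the wrist's pose just before it. There is no depth.
A pose or a line that the arm cannot do raises robot.PlanningError and nothing moves.
- hand_in(): hands the job in; it is judged then, once.
Trained networks look in the newest picture that a camera, given by its name, has taken for a name from the list of things; names that differ only in an ending like _2 or _b are one class to them, and where a whole thing is asked for, a point or a joint stands for the part that bears it (a point fixed in the world has none). Each returns a list of dicts, best first, with "p" (0 to 1); they miss things now and then, are a little off and sometimes report something else, mostly with a low value. They report only what shows in the picture. A call takes as long as a camera call. They do not tell look-alikes from the thing itself.
- vision.recognise(camera, name): "centre" ([row, column] in pixels, amid what is visible of it).
- vision.cut_out(camera, name): "mask" (384x512 bool, what is visible of it) and "centre" ([row, column] in pixels, amid what is visible of it).
- vision.pinpoint(camera, name): "centre" ([row, column] in pixels: a listed point, or the origin of a listed thing).
Readings, each from a call of its own:
- robot.get_time_s(): time.
- robot.get_qpos(): joint angles.
- robot.get_qd(): joint speeds.
- robot.get_joint_efforts(): joint torques, N m.
- robot.get_tcp_pos(): TCP position.
- robot.get_eef_rot(): TCP orientation.
- robot.get_contact_force(): force on the tool from outside, world axes, zero at the start.
- robot.get_torque(): the same for the moment, N m.
- robot.get_width(): finger opening in mm.
- robot.get_gripper_force(): force on a finger pad.
Only numpy, scipy, OpenCV 4.12 (cv2) and the standard library are available. Lean on these libraries where they do the work, as an engineer would, in place of code of your own. Each camera call takes 0.05 s, during which the arm holds its last target. There are 200 camera calls.

### The job

Make up the two test kits from the stock on the mat: the board with three outlines gets the chain link, the flat anvil and the round test block, and the board with two outlines gets the long pin and the vee anvil. Set each piece down, without dropping it, centred on its own outline and the same way up as you found it, the link lying along its outline. Leave the square block, the bush and the magnifier where they are.

Things in the scene. Friction and masses are not known exactly. Their poses are not given: they have to be found in the camera images.
- board_three: Kit board for the link test, fixed to the bench: white rectangle 180 (its x) x 150 (its y) x 6 mm with THREE grey outlines on its top. Origin: centre of its underside, at bench height; z up; the top is at z = 6 mm. Outline centres in the board's frame (x, y, mm): chain link (-55, 0), a long shape with round ends lying along the board's y axis; flat anvil (40, -38), a disc of 50 mm diameter with a white spot in its middle; round test block (40, 38), a plain disc of 42 mm.
- board_two: Kit board for the pin test, fixed to the bench: white rectangle 180 (its x) x 150 (its y) x 6 mm with TWO grey outlines on its top. Origin: centre of its underside, at bench height; z up; the top is at z = 6 mm. Outline centres in the board's frame (x, y, mm): long pin (45, 30), a disc of 20 mm diameter; vee anvil (-35, -25), a disc of 40 mm with a white stripe across.
- chain_link_mid (a point): Loose. Roller chain link, dark steel plates with bright pins, lying flat: 76 long (its x) x 26 wide (its y, straight sides) x 20 mm high, round ends. The point is its centre, 10 mm above its underside. z up.
- flat_anvil_mid (a point): Loose. Flat anvil, dark steel, standing on its head: a disc of 50 mm diameter, 12 mm thick, at the bottom, and an upright stem of 18 mm diameter above it, 46 mm high in all. The point is on its axis half-way up, 23 mm above its underside. z up.
- round_block_mid (a point): Loose. Round hardness test block, bright steel disc, 42 mm diameter, 16 mm high. The point is its centre, 8 mm above its underside. z up.
- long_pin_mid (a point): Loose. Long pin, bright steel cylinder standing upright, 20 mm diameter, 56 mm high. The point is its centre, 28 mm above its underside. z up.
- vee_anvil_mid (a point): Loose. Vee anvil, dark steel: a round body of 40 mm diameter and 26 mm high, with two ridges on top (34 mm high in all) that make a V groove along its y. The point is on its axis, 17 mm above its underside. z up.
- square_block_mid (a point): Bystander, loose, belongs to neither kit: square hardness test block, bright steel, 40 x 40 x 16 mm. The point is its centre, 8 mm above the bench.
- bush_mid (a point): Bystander, loose, belongs to neither kit: bright steel bush (short tube), 32 mm outside, 20 mm bore, 26 mm high, standing. The point is its centre, 13 mm above the bench.
- loupe_mid (a point): Bystander, loose, belongs to neither kit: small black magnifier, stepped cylinder, 38 mm diameter at the top, 38 mm high, with a glass top. The point is its centre, 19 mm above the bench.
Not all that is in view belongs to the job. What is shaped like the part that bears vee_anvil_mid but brown, red or yellow is not meant.

How it is judged (in metres and radians):
At the end, for the whole second after the job is handed in: All five pieces on their own outlines, within 12 mm along each board axis, resting on the board (height within 4 mm), tilted under 0.15 rad, at rest (under 0.02 m/s); link within 0.3 rad of its outline, either way round; square block, bush, magnifier within 20 mm of their starts (x of chain_link_mid in the frame of board_three between -0.067 and -0.043 m and y of chain_link_mid in the frame of board_three between -0.012 and 0.012 m and z of chain_link_mid in the frame of board_three between 0.012 and 0.02 m and angle between each of chain_link_mid, flat_anvil_mid, round_block_mid, long_pin_mid, vee_anvil_mid's own z axis and vertical below 0.15 rad and linear speed of each of chain_link, flat_anvil, round_block, long_pin, vee_anvil below 0.02 m/s and x of flat_anvil_mid in the frame of board_three between 0.028 and 0.052 m and y of flat_anvil_mid in the frame of board_three between -0.05 and -0.026 m and z of flat_anvil_mid in the frame of board_three between 0.025 and 0.033 m and x of round_block_mid in the frame of board_three between 0.028 and 0.052 m and y of round_block_mid in the frame of board_three between 0.026 and 0.05 m and z of round_block_mid in the frame of board_three between 0.01 and 0.018 m and x of long_pin_mid in the frame of board_two between 0.033 and 0.057 m and y of long_pin_mid in the frame of board_two between 0.018 and 0.042 m and z of long_pin_mid in the frame of board_two between 0.03 and 0.038 m and x of vee_anvil_mid in the frame of board_two between -0.047 and -0.023 m and y of vee_anvil_mid in the frame of board_two between -0.037 and -0.013 m and z of vee_anvil_mid in the frame of board_two between 0.019 and 0.027 m and angle between the x axis of chain_link_mid and the y axis of board_three, either way round below 0.3 rad and distance of each of square_block_mid, bush_mid, loupe_mid from where it was at the start of the episode below 0.02 m); the robot touches nothing.
It fails at once if square block is moved more than 20 mm (distance of square_block_mid from where it was at the start of the episode above 0.02 m).
It fails at once if bush is moved more than 20 mm (distance of bush_mid from where it was at the start of the episode above 0.02 m).
It fails at once if loupe is moved more than 20 mm (distance of loupe_mid from where it was at the start of the episode above 0.02 m).
It fails at once if a kit piece is dropped (falls freely faster than 0.8 m/s, that is from over 30 mm) ((contact force between the fingers and chain_link below 0.01 N and linear speed of chain_link above 0.8 m/s) or (contact force between the fingers and flat_anvil below 0.01 N and linear speed of flat_anvil above 0.8 m/s) or (contact force between the fingers and round_block below 0.01 N and linear speed of round_block above 0.8 m/s) or (contact force between the fingers and long_pin below 0.01 N and linear speed of long_pin above 0.8 m/s) or (contact force between the fingers and vee_anvil below 0.01 N and linear speed of vee_anvil above 0.8 m/s)).
It also fails if it takes over 125 s, if anything falls off the work surface, if the arm or the gripper's body presses on something with over 40 N, if the wrist force passes 120 N, or if a joint passes its speed limit or range.

## Working session

There is one attempt and no reset: what is moved stays moved. The work goes in short steps, each a Python script; the robot and the scene stay as the last script left them, time stands still between calls to the robot, and variables do not carry over. Pictures are saved under pics/ and viewed, at most 14 in all, crops included, and the job is handed in when it is done.

```bash
ls; mkdir -p pics
python3 - <<'E'
from station import robot,hand,vision
import cv2,numpy as np
for n in("scene","top"):
    c=vision.capture(n);cv2.imwrite(f"pics/{n}.png",c["img"][:,:,::-1])
    print(n,c["camera_matrix"],c["position"],c["orientation"],c.keys())
    for k in"board_three board_two chain_link_mid flat_anvil_mid round_block_mid long_pin_mid vee_anvil_mid square_block_mid bush_mid loupe_mid".split():
        print(k,[(np.round(d["centre"],1).tolist(),round(d["p"],2)) for d in vision.pinpoint(n,k)])
print(robot.get_eef_rot(),robot.get_time_s())
E
```

```text
pics
scene [[481.39888208   0.         254.54388132]
 [  0.         481.39888208 194.65259624]
 [  0.           0.           1.        ]] [1413.71086962   60.74432769  647.93507023] [0.60893295 0.30311627 0.32477494 0.65714719] dict_keys(['img', 'camera_matrix', 'position', 'orientation'])
board_three [([159.0, 130.1], 0.91)]
board_two []
chain_link_mid [([164.8, 313.0], 0.51)]
flat_anvil_mid [([158.6, 206.8], 0.56)]
round_block_mid [([167.4, 260.2], 0.77)]
long_pin_mid [([182.4, 230.3], 0.46)]
vee_anvil_mid [([213.9, 194.6], 0.88), ([246.2, 186.4], 0.75), ([202.8, 163.3], 0.74), ([233.6, 150.4], 0.58)]
square_block_mid [([225.3, 256.7], 0.98), ([161.7, 203.8], 0.27)]
bush_mid [([192.1, 286.3], 0.7)]
loupe_mid [([223.8, 307.0], 0.61)]
top [[487.97485693   0.         241.38971625]
 [  0.         487.97485693 195.21385126]
 [  0.           0.           1.        ]] [ 446.57251156    6.3247978  1412.18926363] [ 0.7131955   0.03611573 -0.0433018  -0.69869362] dict_keys(['img', 'camera_matrix', 'position', 'orientation'])
board_three [([253.3, 351.4], 0.71)]
board_two [([236.2, 130.6], 0.88)]
chain_link_mid [([245.7, 194.4], 0.55)]
flat_anvil_mid [([244.6, 284.6], 0.71), ([172.9, 281.6], 0.57)]
round_block_mid [([246.5, 238.2], 0.55), ([210.0, 216.8], 0.19)]
long_pin_mid []
vee_anvil_mid [([145.8, 278.9], 0.73), ([189.0, 306.9], 0.65), ([173.2, 280.7], 0.52), ([151.8, 310.1], 0.52)]
square_block_mid [([176.1, 236.4], 0.66), ([171.1, 198.1], 0.33)]
bush_mid [([213.8, 261.5], 0.46), ([211.8, 215.4], 0.44)]
loupe_mid [([170.2, 200.4], 0.51)]
[-1.58197176e-05  9.81926443e-01  1.89262939e-01 -1.65727744e-05] 1.1
```

Run:
```python
import cv2
a=cv2.imread("pics/top.png")[110:310,70:430];cv2.imwrite("pics/topc.png",cv2.resize(a,None,fx=2.2,fy=2.2,interpolation=2))
a=cv2.imread("pics/scene.png")[110:310,50:410];cv2.imwrite("pics/scenec.png",cv2.resize(a,None,fx=2.2,fy=2.2,interpolation=2))
```

```text
(no output)
```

View pics/topc.png

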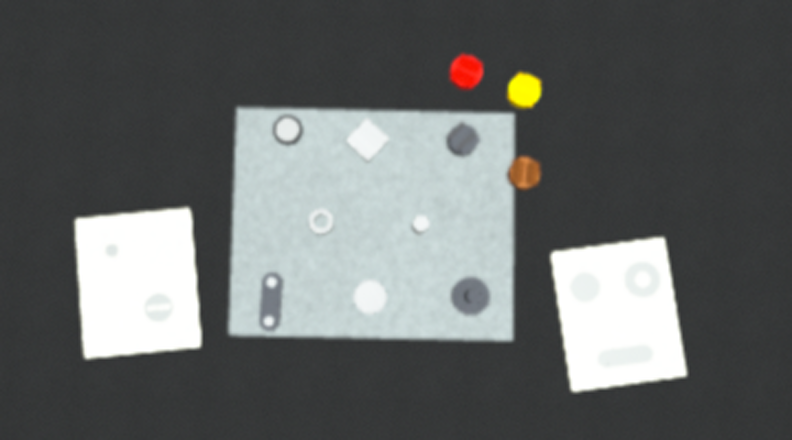

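View pics/scenec.png

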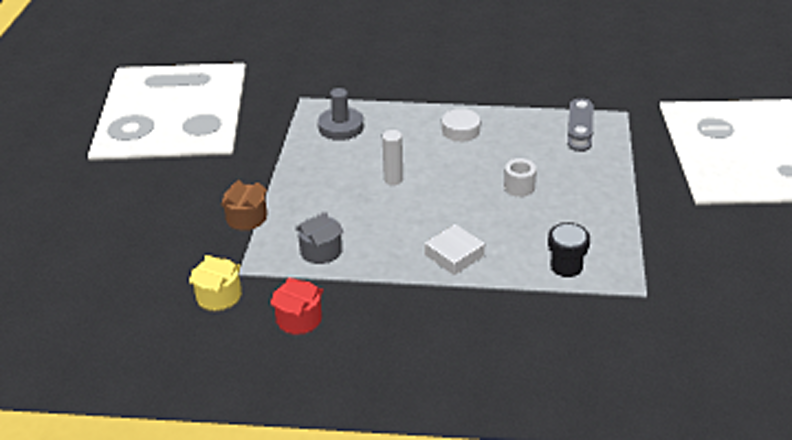

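The top view shows, left to right, board_two (about px (133,238)), the mat with nine things, and board_three (about (351,253)). The dark vee anvil is at (280,173), with red, yellow and brown decoys around it. The scene view confirms which is which. In both views the board's x axis points up in the top image. Next I'll triangulate roughly and then make a wrist tour.

```bash
cat > h.py <<'E'
from station import robot,hand,vision,hand_in
import numpy as np,cv2
from scipy.spatial.transform import Rotation as R
def rot(q): return R.from_quat([q[1],q[2],q[3],q[0]])
def cap(n):
    """capture -> (img, K, camera pos, camera rotation matrix in world)"""
    if n=="wrist": p=np.array(robot.get_tcp_pos());Q=rot(robot.get_eef_rot()).as_matrix()
    c=vision.capture(n)
    if n=="wrist":
        H=np.array(c["hand_eye"]);return c["img"],np.array(c["camera_matrix"]),p+Q@H[:3,3],Q@H[:3,:3]
    return c["img"],np.array(c["camera_matrix"]),np.array(c["position"]),rot(c["orientation"]).as_matrix()
def ray(cam,rc):
    _,K,o,M=cam
    d=np.linalg.inv(K)@[rc[1],rc[0],1];d=M@(d*[1,-1,-1]);return o,d/np.linalg.norm(d)
def onz(cam,rc,z):
    o,d=ray(cam,rc);return o+d*(z-o[2])/d[2]
def proj(cam,X):
    _,K,o,M=cam;v=M.T@(np.array(X)-o)*[1,-1,-1];u=K@v/v[2];return u[[1,0]]
def tri(rays):
    A=0;b=0
    for o,d in rays:
        P=np.eye(3)-np.outer(d,d);A=A+P;b=b+P@o
    X=np.linalg.solve(A,b);return X,max(np.linalg.norm(np.cross(X-o,d)) for o,d in rays)
def down(yaw): # tool y (closing line) at angle yaw from world y
    q=(R.from_euler('z',yaw)*R.from_quat([1,0,0,0])).as_quat();return [q[3],q[0],q[1],q[2]]
E
python3 - <<'E'
from h import *
T=cap("top");S=cap("scene")
tp=dict(link=(245.7,194.4),flat=(244.6,284.6),round=(246.5,238.2),pin=(212,261),vee=(173.2,280.7),sq=(176.1,236.4),bush=(211.8,215.4),loupe=(170.2,200.4),b3=(253.3,351.4),b2=(236.2,130.6))
sp=dict(link=(164.8,313),flat=(158.6,206.8),round=(167.4,260.2),pin=(182.4,230.3),vee=(213.9,194.6),sq=(225.3,256.7),bush=(192.1,286.3),loupe=(223.8,307),b3=(159,130.1))
for k in tp:
    r=[ray(T,tp[k])]
    if k in sp: X,e=tri(r+[ray(S,sp[k])]);print(k,X.round(1),round(e,1))
    else: print(k,onz(T,tp[k],0).round(1))
c=vision.capture("wrist");print(c["hand_eye"],c["camera_matrix"])
hsv=cv2.cvtColor(T[0],cv2.COLOR_RGB2GRAY)
m=cv2.morphologyEx((hsv>215).astype('u1'),cv2.MORPH_CLOSE,np.ones((15,15)))
for ct in cv2.findContours(m,0,2)[0]:
    if cv2.contourArea(ct)>1000:
        P=np.array([onz(T,(y,x),6)[:2] for x,y in ct[:,0]],'f4');print(cv2.minAreaRect(P))
print([ (robot.inverse_kinematics([x,y,z],down(0)) is not None) for x,y,z in((300,0,350),(420,0,350),(400,250,350),(300,-250,350),(330,300,300),(300,-330,300))])
E
```

```text
link [457.1 127.   15.3] 2.6
flat [ 464.6 -126.7   25. ] 4.7
round [457.2   2.2   1.5] 2.4
pin [555.9 -59.3  24.8] 3.8
vee [ 669.3 -116.8   24. ] 1.4
sq [662.6  10.1  -4. ] 0.8
bush [555.7  68.4   5.1] 0.7
loupe [674.4 113.2  17.1] 0.4
b3 [ 4.434e+02 -3.219e+02  4.000e-01] 4.7
b2 [480.7 310.    0. ]
[[ 6.46200970e-04  9.60519043e-01  2.78213498e-01  7.12910644e+01]
 [ 9.99999704e-01 -7.37175786e-04  2.22385338e-04 -9.21348406e-01]
 [ 4.18697606e-04  2.78213272e-01 -9.60519235e-01 -1.42278786e+02]
 [ 0.00000000e+00  0.00000000e+00  0.00000000e+00  1.00000000e+00]] [[290.14943699   0.         253.28750882]
 [  0.         290.14943699 190.16504179]
 [  0.           0.           1.        ]]
((447.9447937011719, -322.9194641113281), (180.94522094726562, 149.88572692871094), 8.848916053771973)
((475.9231262207031, 304.1548156738281), (180.835693359375, 149.98873901367188), 6.723494529724121)
((1006.9590454101562, -423.1402282714844), (100.60610961914062, 257.21868896484375), 21.235157012939453)
[True, True, True, True, True, True]
```

```bash
cat > tour.py <<'E'
from h import *
import pickle
A=dict(chain_link_mid=(457,127,10),flat_anvil_mid=(464,-127,23),round_block_mid=(457,2,8),long_pin_mid=(556,-59,28),vee_anvil_mid=(669,-117,17),square_block_mid=(663,10,8),bush_mid=(556,68,13),loupe_mid=(674,113,19),board_three=(448,-323,0),board_two=(476,304,0))
rays={k:[] for k in A};cams=[]
for i,(x,y) in enumerate([(430,-230),(540,-60),(400,0),(540,60),(430,230)]):
    robot.reach([x,y,260],down(0));cam=cap("wrist");cams.append(cam)
    cv2.imwrite(f"pics/w{i}.png",cam[0][:,:,::-1])
    for k in A:
        u=proj(cam,A[k])
        if not(10<u[0]<374 and 10<u[1]<502):continue
        D=[d for d in vision.pinpoint("wrist",k) if np.linalg.norm(np.array(d["centre"])-u)<22]
        if D: rays[k].append((i,ray(cam,D[0]["centre"])))
for k in A:
    r=[q for _,q in rays[k]]
    if len(r)>1: X,e=tri(r);print(k,[i for i,_ in rays[k]],X.round(1),round(e,1),[(o+d*(A[k][2]-o[2])/d[2])[:2].round().tolist() for o,d in r])
    else: print(k,len(r))
for i,cam in enumerate(cams):
    g=cv2.cvtColor(cam[0],cv2.COLOR_RGB2GRAY)
    m=cv2.morphologyEx((g>215).astype('u1'),cv2.MORPH_CLOSE,np.ones((25,25)))
    for ct in cv2.findContours(m,0,2)[0]:
        if cv2.contourArea(ct)>5000:
            P=np.array([onz(cam,(y,x),6)[:2] for x,y in ct[:,0]],'f4');print(i,cv2.minAreaRect(P))
pickle.dump(cams,open("cams.pkl","wb"));print(robot.get_time_s())
E
python3 tour.py; python3 -c "
import cv2,numpy as np
a=np.vstack([np.hstack([cv2.imread('pics/w0.png'),cv2.imread('pics/w4.png')]),np.hstack([cv2.imread('pics/w1.png'),cv2.imread('pics/w2.png')])]);cv2.imwrite('pics/m.png',cv2.resize(a,(800,600),interpolation=3))"
```

```text
chain_link_mid [1, 2, 3, 4] [453.8 134.8   3.6] 4.2 [[452.0, 131.0], [456.0, 132.0], [459.0, 135.0], [454.0, 137.0]]
flat_anvil_mid [0, 1, 2, 3] [ 465.8 -127.8   20.3] 2.5 [[466.0, -129.0], [465.0, -129.0], [467.0, -127.0], [467.0, -124.0]]
round_block_mid [0, 1, 2, 4] [4.633e+02 4.000e-01 7.500e+00] 3.0 [[463.0, -2.0], [460.0, 0.0], [465.0, 2.0], [464.0, 1.0]]
long_pin_mid [0, 1, 2, 3, 4] [557.  -60.3  29.9] 4.3 [[558.0, -59.0], [556.0, -59.0], [556.0, -60.0], [557.0, -65.0], [558.0, -59.0]]
vee_anvil_mid [1, 3] [ 668.8 -108.7   28. ] 0.2 [[670.0, -110.0], [671.0, -114.0]]
square_block_mid [1, 3] [669.   11.8  11.2] 0.3 [[669.0, 12.0], [670.0, 11.0]]
bush_mid [0, 1, 2, 3, 4] [559.5  66.8  16.5] 3.4 [[559.0, 71.0], [561.0, 65.0], [559.0, 69.0], [559.0, 67.0], [561.0, 65.0]]
loupe_mid [1, 3] [673.7 115.   21.5] 0.3 [[674.0, 116.0], [674.0, 115.0]]
board_three [0, 1, 2] [ 4.475e+02 -3.207e+02 -2.000e-01] 2.3 [[447.0, -320.0], [448.0, -323.0], [448.0, -318.0]]
board_two [3, 4] [477.3 306.5   4. ] 2.6 [[478.0, 310.0], [475.0, 306.0]]
0 ((447.33770751953125, -321.02899169921875), (178.3177947998047, 148.19688415527344), 8.826409339904785)
1 ((442.2027587890625, -316.53656005859375), (188.5017547607422, 157.96595764160156), 8.840653419494629)
1 ((478.3939514160156, 283.72772216796875), (179.3509979248047, 106.56536102294922), 6.096899509429932)
2 ((443.636962890625, -298.7647705078125), (179.11456298828125, 104.8812026977539), 8.834709167480469)
2 ((476.4443054199219, 299.0156555175781), (179.65859985351562, 135.67047119140625), 6.77421236038208)
3 ((441.1218566894531, -282.89007568359375), (182.94212341308594, 77.63278198242188), 11.338953018188477)
3 ((449.455322265625, 302.4635314941406), (231.58712768554688, 148.77622985839844), 6.706228256225586)
4 ((475.40509033203125, 306.1773681640625), (178.3519744873047, 148.4567413330078), 6.784694671630859)
11.5667
```

View pics/m.png

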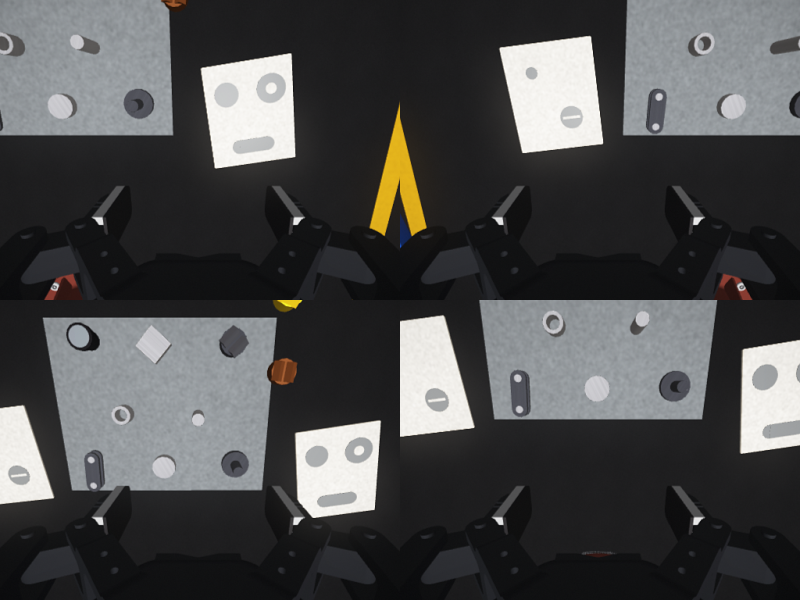

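Both boards agree across the views. The networks' mid-points scatter by a few mm, with the link the worst, so I'll look at it once more up close and then pick.

```bash
cat >> h.py <<'E'
B={3:((447.3,-321.0),np.radians(8.83)),2:((475.4,306.2),np.radians(6.78))}
def slot(b,x,y):
    c,t=B[b];return np.array(c)+[x*np.cos(t)-y*np.sin(t),x*np.sin(t)+y*np.cos(t)]
def best(p,yaw):
    q=np.array(robot.get_qpos());o=[]
    for k in(-1,0,1):
        s=robot.inverse_kinematics(list(p),down(yaw+k*np.pi))
        if s is not None:o.append((abs(np.array(s)-q).max(),k))
    return down(yaw+min(o)[1]*np.pi)
def pick(xy,yaw,z,w,force=60,clear=110):
    hand.set_gripper(w+24)
    p=[*xy,z+clear];robot.reach(p,best(p,yaw))
    hit=robot.move_straight([*xy,z],vel=110,until_force=15)
    hand.set_gripper(0,force)
    print("grip",hit,robot.get_tcp_pos(),"width",robot.get_width(),"F",robot.get_gripper_force())
    robot.move_straight([*xy,z+clear],vel=150);print("lifted width",robot.get_width())
def place(xy,yaw,z,w,clear=110):
    p=[*xy,z+clear];robot.reach(p,best(p,yaw))
    robot.move_straight([*xy,z+15],vel=150)
    hit=robot.move_straight([*xy,z-3],vel=25,until_force=5)
    print("place",hit,robot.get_tcp_pos(),robot.get_width())
    hand.set_gripper(w+14)
    robot.move_straight([*xy,z+clear],vel=150);print("t",robot.get_time_s())
E
python3 - <<'E'
from h import *
robot.reach([400,134,190],down(0));c=cap("wrist")
D=vision.cut_out("wrist","chain_link_mid");u=proj(c,(455,134,15))
D=[d for d in D if np.linalg.norm(np.array(d["centre"])-u)<60];m=D[0]["mask"].astype('u1')
P=lambda z:np.array([onz(c,(y,x),z)[:2] for y,x in np.argwhere(m)],'f4')
for z in(10,20):print(z,cv2.minAreaRect(P(z)),P(z).mean(0))
im=c[0].copy();cs,_=cv2.findContours(m,0,2);cv2.drawContours(im,cs,-1,(255,0,0),1)
cv2.imwrite("pics/link.png",im[:,:,::-1])
E
```

```text
10 ((453.3082580566406, 131.94944763183594), (26.844993591308594, 76.43827056884766), 87.70645141601562) [454.2546  131.83882]
20 ((453.85772705078125, 132.03738403320312), (26.01256561279297, 74.06798553466797), 87.70643615722656) [454.7746 131.9302]
```

View pics/link.png

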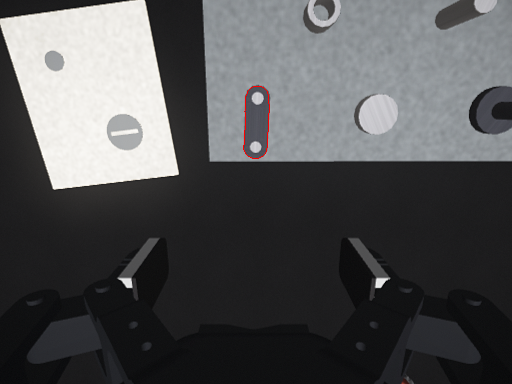

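The mask outlines the link exactly: centre px (122,257), axis at -2.3°. Now pick and place it.

Run:
```python
from h import *
pick((453.8,132),np.radians(-2.3),4,26)
place(slot(3,-55,0),B[3][1]+np.pi/2,4+6,26)
c=cap("wrist");cv2.imwrite("pics/l2.png",c[0][:,:,::-1])
```

```text
grip False [454.29374339 132.02767709   4.77370878] width 24.51964674357255 F 59.53627288341522
lifted width 24.40224905895638
place True [ 392.89123934 -329.41078327   10.75973883] 24.6654433206006
t 19.7417
```

View pics/l2.png

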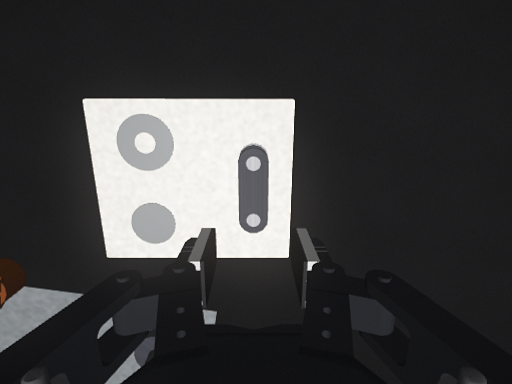

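The link lies on its outline (px (190,253)) with only a sliver of grey showing. Next are the round block and the flat anvil.

Run:
```python
from h import *
y=B[3][1]+np.pi/2
pick((463.3,0.4),y,2.5,42)
if robot.get_width()<30: raise SystemExit
place(slot(3,40,38),y,2.5+6,42)
pick((465.8,-127.8),y,19,18)
if robot.get_width()<12: raise SystemExit
place(slot(3,40,-38),y,19+6,18)
p=[*slot(3,-20,0),240];robot.reach(p,best(p,y))
c=cap("wrist");cv2.imwrite("pics/l3.png",c[0][:,:,::-1])
```

```text
grip False [4.63801790e+02 3.42951266e-01 3.44124164e+00] width 39.402808812842764 F 58.93017590045929
lifted width 39.642646327524886
place True [ 480.9960176  -277.37294325    9.5181756 ] 39.21196324977966
t 27.4583
grip False [ 466.33328885 -127.99435952   19.72720717] width 15.492947131207512 F 58.37834358215332
lifted width 15.425711437555544
place True [ 492.57102601 -352.41938057   25.75794794] 15.227696963648889
t 34.2417
```

View pics/l3.png

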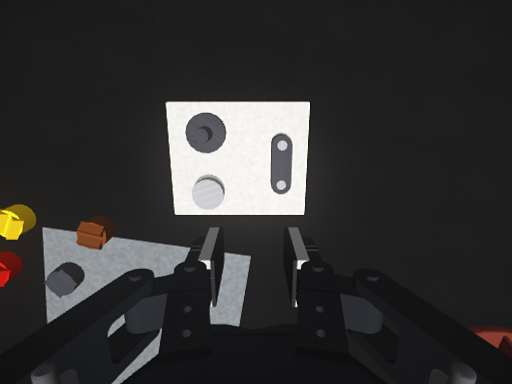

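All three sit on their outlines, covering them: flat anvil at px (132,206), round block at (192,208), link at (163,281). Next is the vee anvil, checked up close first, then the pin.

Run:
```python
from h import *
robot.reach([600,-110,190],down(0));c=cap("wrist");u=proj(c,(669,-112,17))
D=[d for d in vision.cut_out("wrist","vee_anvil_mid") if np.linalg.norm(np.array(d["centre"])-u)<35]
m=D[0]["mask"];print(len(D),c[0][m].mean(0),u,D[0]["centre"])
P=np.array([onz(c,q,20)[:2] for q in np.argwhere(m)],'f4');print(cv2.minAreaRect(P),P.mean(0))
v=[d["centre"] for d in vision.pinpoint("wrist","vee_anvil_mid") if np.linalg.norm(np.array(d["centre"])-u)<35]
print([onz(c,q,17) for q in v])
im=c[0].copy();cs,_=cv2.findContours(m.astype('u1'),0,2);cv2.drawContours(im,cs,-1,(255,0,0),1)
cv2.imwrite("pics/vee.png",im[:,:,::-1])
```

```text
1 [ 97.22330097  97.0631068  103.56553398] [107.96334568 256.27227322] [105.6, 256.4]
((670.122314453125, -114.27001953125), (38.827293395996094, 38.620304107666016), 47.024696350097656) [ 670.698   -114.12266]
[array([ 671.7750926 , -114.73054517,   17.        ])]
```

View pics/vee.png

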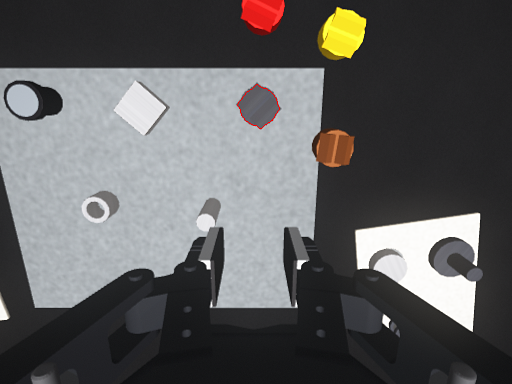

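The dark vee is outlined at px (106,257), giving (670,-114). Its groove runs diagonally, lower left to upper right, so I'll grip it along the groove and turn it to match the stripe.

Run:
```python
from h import *
t=B[2][1]
pick((670.5,-114.3),np.radians(45),4,40)
if robot.get_width()<30: raise SystemExit
place(slot(2,-35,-25),t,4+6,40)
pick((557,-60.3),t,20,20)
if robot.get_width()<12: raise SystemExit
place(slot(2,45,30),t,20+6,20)
p=[*slot(2,-90,0),240];robot.reach(p,best(p,t))
c=cap("wrist");cv2.imwrite("pics/l5.png",c[0][:,:,::-1])
```

```text
grip False [ 671.18572434 -114.49704813    5.09942399] width 37.99027446609648 F 60.1402884721756
lifted width 38.08253832359913
place True [443.62676233 277.26725011  11.03795689] 37.89247486894627
t 47.1667
grip False [557.49319028 -60.37182575  20.77347492] width 18.478685368700827 F 58.4074205160141
lifted width 18.797340085611747
place True [516.52971961 341.34322291  26.77298224] 18.595337656735126
t 55.175
```

View pics/l5.png

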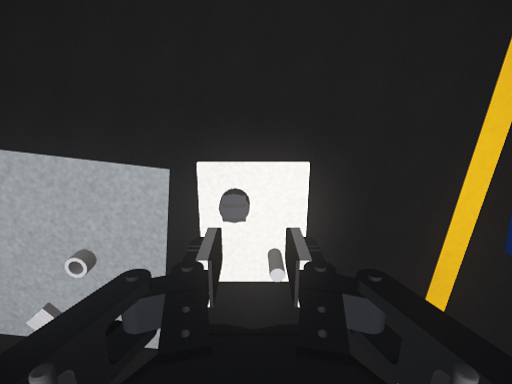

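Both pieces stand on board_two: the vee at px (205,234) and the pin upright at (265,276). One numeric check of all of them before handing in.

Run:
```python
from h import *
G=dict(chain_link_mid=(3,-55,0,16),flat_anvil_mid=(3,40,-38,29),round_block_mid=(3,40,38,14),long_pin_mid=(2,45,30,34),vee_anvil_mid=(2,-35,-25,23))
for b in(3,2):
    x,y=B[b][0];s=np.sign(y)
    robot.reach([x-40,y-40*s,250],down(0));c=cap("wrist");t=cap("top")
    for k,(bb,gx,gy,z) in G.items():
        if bb!=b: continue
        for n,cam in(("wrist",c),("top",t)):
            g=np.array([*slot(b,gx,gy),z]);u=proj(cam,g)
            D=[d for d in vision.pinpoint(n,k) if np.linalg.norm(np.array(d["centre"])-u)<25]
            if D: e=(onz(cam,D[0]["centre"],z)-g)[:2];a=B[b][1];print(k,n,(np.array([[np.cos(a),np.sin(a)],[-np.sin(a),np.cos(a)]])@e).round(1))
            else: print(k,n,"none")
T=cap("top")
for k,z,o in(("square_block_mid",8,(669,11)),("bush_mid",13,(559.5,67)),("loupe_mid",19,(674,115))):
    print(k,[(onz(T,d["centre"],z)[:2]-o).round() for d in vision.pinpoint("top",k)])
```

```text
chain_link_mid wrist [4.1 1. ]
chain_link_mid top none
flat_anvil_mid wrist [1.8 2.8]
flat_anvil_mid top [-2.6  0. ]
round_block_mid wrist [1.8 2.4]
round_block_mid top [-1.5 -5.1]
long_pin_mid wrist [1.3 1.1]
long_pin_mid top [-10.2   1.7]
vee_anvil_mid wrist [4.3 3.1]
vee_anvil_mid top [-4.3  5.6]
square_block_mid [array([-2., -2.])]
bush_mid [array([ 3., -1.])]
loupe_mid [array([-0.,  6.]), array([-221., -436.])]
```

```bash
python3 -c "
from h import *
print(hand_in(),robot.get_time_s())"
```

```text
the job is handed in; nothing more can be done
the job is handed in; nothing more can be done
```

The job is handed in with all five pieces on their outlines: the wrist camera puts each within about 5 mm of centre, the top camera was noisier with one reading 10 mm off for the pin, and the square block, bush and magnifier were not moved.

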